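# Knock the plate nest's lock pin home

### The arm

A 7-joint arm with a two-finger parallel gripper is mounted at the origin on the work surface. World frame = base frame: x ahead of the robot, y to its left, z up, the work surface at z = 0. Lengths are in mm, angles in rad, forces in N, time in s.
With the tool pointing down it reaches from about 425 to 825 mm from the base axis. Payload 3.6 kg.
Tool frame: the origin (TCP) lies at the very end of the fingers, on their centre line; the grasp point (between the pads) lies 19 mm behind it; z points along the fingers, y is the direction in which the jaws open and shut (so a half turn about z gives the same grasp; the last joint's range is limited). The gripper opens to 93 mm and grips with 3 to 60 N. Pads are 15 mm wide; open, the fingers measure 128 mm over their backs; the gripper's body (75 mm by 188 mm) begins 65 mm behind the grasp point.
Start: joints at [1.125, 0.615, -0.013, 1.423, 0.008, 1.103, -0.04], TCP at [264.933, -593.525, 218.64] pointing down, gripper open.
Joint ranges: [-3.12, 3.12], [-0.3, 2.06], [-1.34, 1.32], [0.26, 2.42], [-1.36, 4.5], [0.01, 1.98], [-2.84, 2.84]. Speed limits (rad/s): [2.79, 2.79, 3.14, 3.14, 3.14, 3.14, 3.14].

### API

Orientations are given as a 3x3 rotation matrix whose columns are the frame's x, y, z axes.
In Python, from workcell import state, imaging, r gives the robot as it stands.
- The arm moves only by the shell command python3 -m inch 'ROWS' [FORCE]. ROWS is a JSON object of lists of equal length, an entry for each row: "translation": the shift along the tool's x, y, z in cm, a list of three; "angular": the turn, a rotation vector about the tool's x, y, z in degrees, a list of three; "jaw": the finger opening in cm, from 0 to 9.3. A call has exactly 10 rows; each row is the pose to reach, as a shift and turn from the pose measured when the call began, along the tool's axes at that moment; what a row does not reach only later rows make up. A row lasts 1/12 s, in which the tool goes at most 41.7 mm and 7.16 degrees, less where a joint would pass 70% of its speed; a pose out of reach is approached as far as the arm can. A call with a gripper value outside its range is refused whole. The fingers move at their own pace and stop on an object; FORCE is the grip in N (left out, the last holds). Time passes only in rows, so rows that repeat a pose let the fingers close, or fill a call up. It gives the time, the measured TCP pose, the force and the opening at its end, in the units of the state.
- state(): the state, without advancing time (a new reading comes with each control period).
- imaging.snapshot(name): name is "scene" or "top" or "wrist"; returns the picture (480x640x3 uint8, blue, green, red); there is no depth.
- imaging.get_calibration(name): a dict with "vertical_fov" (degrees; the focal length in pixels is half the picture's height over the tangent of half this angle, whatever the lens; pixels are square), "cx", "cy" (the principal point, pixels), "rvec" (rotation vector, rad) and "tvec" (3), from world to camera coordinates, as OpenCV has them. Camera axes: x right, y down, z forward; pixel columns grow to the right and rows downward; lengths in mm; the calibration is good to about 2 mm. A picture is of the moment at which its call begins: read the wrist's pose just before it. get_calibration takes no time and is no camera call; for the wrist camera it gives the pose at the moment of the call.
- r.hand_in(): hands the job in, once; it reports no verdict.
The state is a dict: "clock": time; "joints": joint angles; "qvel": joint speeds; "effort": joint torques, N m; "position": TCP position; "ee_rot": TCP orientation; "contact_force": force on the tool from outside, world axes, zero at the start; "wrist_torque": the same for the moment, N m; "finger_gap": finger opening in mm.
Only numpy, scipy, OpenCV 4.12 (cv2) and the standard library are available. Lean on these libraries where they do the work, as an engineer would, in place of code of your own. Each camera call takes 0.05 s, during which the arm holds its last target.

### The job

The orange-capped lock pin of the aluminium plate nest is standing up. Take the white-faced mallet by its wooden handle and, holding it, knock the orange pin fully home with the mallet, not with the gripper; leave the green pin standing up. Then put the mallet back with its head on the dark mat and let go.

Things in the scene. Friction and masses are not known exactly. Their poses are not given: they have to be found in the camera images.
- lock_pin: Pin to drive: orange cap 24 mm wide, 8 thick, upright in the 22 mm high front rim of an aluminium nest (150x230 mm, yaw to 15 deg) among three pins 78 mm apart, order varies; behind the rim all is under 50 mm high. Origin: centre of the cap's top, z up. Starts 41-44 mm above the table, home (hard stop, cap on rim) at 30 mm, +-3. Spring pin: 6 to 8 N moves it down, it stays where left.
- release_pin: Pin to leave alone: same shape, green cap, in another place of the same rim. Origin: centre of the cap's top face, 42 mm above the table, z up. Soft-sprung (3 N starts it, 5.5 N takes it down 10 mm); must not go down by more than 4 mm. The third pin, black, is fixed and already home, its top at 30 mm.
- mallet: Stands on the mat on a round white face, 0.30-0.42 kg. Head: upright cylinder 44 mm wide, 70 high. Handle: level wooden bar 22x22 mm, axis 35 mm above the lower face, runs to mallet -x (world -x within 0.5 rad), ending 142 mm from the head axis. Origin: centre of lower face, z up. Grip the handle near the head (45 mm from its axis), 40 N or more, to keep it level. Set upright it stands by itself.
- mat: dark grey rubber mat, fixed, 200 mm (x) x 160 mm (y), 4 mm thick. Origin: centre of its underside, on the table.

How it is judged:
By the outcome, as a careful person would: the job done as asked, in the order asked, and still so for the second after the job is handed in, with the robot touching nothing.
It also fails if it takes over 48 s, if anything falls off the work surface, if the arm or the gripper's body presses on something with over 40 N, if the wrist force passes 120 N, or if a joint passes its speed limit or range.

## Working session

There is one attempt and no reset: what is moved stays moved. The work goes in short steps, Python scripts to look and compute and a shell command to move; the robot and the scene stay as the last step left them, time stands still between calls to the robot, and variables do not carry over. Pictures are saved under pics/ and viewed, and the job is handed in when it is done.

```bash
ls; mkdir -p pics
python3 - <<'E'
from workcell import state, imaging, r
import cv2
s=state(); print(s)
for n in("scene","top"):
    cv2.imwrite(f"pics/{n}0.png",imaging.snapshot(n)); print(n,imaging.get_calibration(n))
E
```

```text
pics
{'clock': 0.0, 'joints': array([ 1.12453412,  0.61590549, -0.01263483,  1.42487424,  0.0080779 ,
        1.10335509, -0.04039371]), 'qvel': array([ 1.97976339e-03, -1.06436496e-03,  4.30307697e-05, -4.05124056e-04,
       -1.66871506e-03,  9.12907843e-04, -1.69527553e-03]), 'effort': array([ 7.63824460e-06, -4.58933580e+01,  2.08909493e-01, -1.65738147e+01,
       -6.11284235e-02,  2.04974797e-02,  2.46545524e-04]), 'position': array([ 264.612998  , -592.8564482 ,  217.49816166]), 'ee_rot': array([[ 9.13154190e-01,  4.07613034e-01, -1.01971438e-03],
       [ 4.07614309e-01, -9.13151357e-01,  2.27478761e-03],
       [-3.92049061e-06, -2.49288201e-03, -9.99996893e-01]]), 'contact_force': array([ 7.52463851e-01, -2.48851828e-01, -5.94235114e-05]), 'wrist_torque': array([-0.00449571,  0.01031037, -0.01968245]), 'finger_gap': 92.84368955400964}
scene {'vertical_fov': 48.14617507289327, 'cx': 317.13516944630385, 'cy': 240.2099022360751, 'rvec': array([ 1.57686423,  1.92240711, -0.81158212]), 'tvec': array([ 152.3280542 , -327.10988486, 1209.71883851])}
top {'vertical_fov': 56.93465337458083, 'cx': 317.2426520542377, 'cy': 231.0136228893132, 'rvec': array([ 2.20132969, -2.17448873,  0.05678106]), 'tvec': array([-54.38491987, 546.30102963, 687.33886916])}
```

View pics/scene0.png

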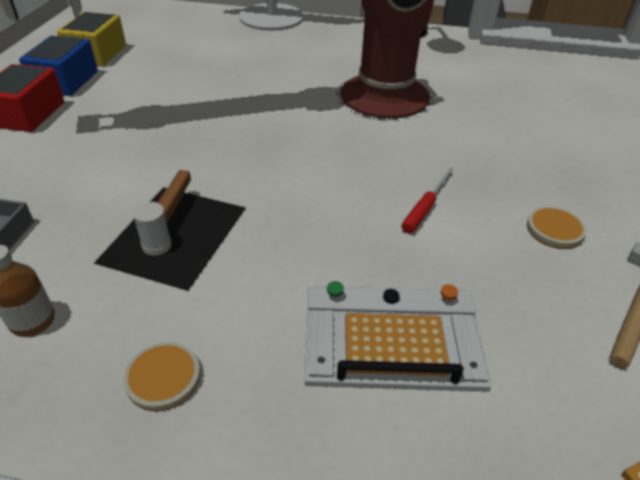

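View pics/top0.png

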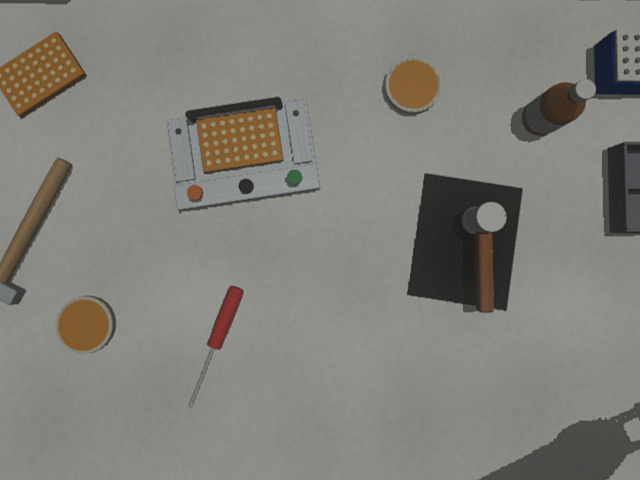

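The top view shows the orange cap at (195,193), black at (246,186), green at (294,177), and the mallet's head top at about (491,217) with the handle running to (486,310). The scene view has green at (335,289), orange at (449,292) and the head top at (150,212).

```bash
cat > h.py <<'E'
import numpy as np, cv2
from workcell import state, imaging, r
def K(c): 
    f=240/np.tan(np.radians(c["vertical_fov"])/2); return np.array([[f,0,c["cx"]],[0,f,c["cy"]],[0,0,1.]])
def ray(c,uv):
    R=cv2.Rodrigues(np.array(c["rvec"],float))[0]; t=np.array(c["tvec"],float).ravel()
    d=R.T@np.linalg.inv(K(c))@np.array([uv[0],uv[1],1.]); return -R.T@t, d/np.linalg.norm(d)
def onz(c,uv,z):
    o,d=ray(c,uv); return o+d*(z-o[2])/d[2]
def tri(c1,u1,c2,u2):
    o1,d1=ray(c1,u1);o2,d2=ray(c2,u2)
    s=np.linalg.lstsq(np.stack([d1,-d2],1),o2-o1,rcond=None)[0]
    a=o1+s[0]*d1;b=o2+s[1]*d2
    return (a+b)/2,np.linalg.norm(a-b)
def proj(c,p): return cv2.projectPoints(np.array(p,float).reshape(-1,3),np.array(c["rvec"],float),np.array(c["tvec"],float),K(c),None)[0].reshape(-1,2)
def blobs(im,lo,hi,roi=None,amin=20):
    hsv=cv2.cvtColor(im,cv2.COLOR_BGR2HSV); m=cv2.inRange(hsv,np.array(lo),np.array(hi))
    if roi is not None:
        q=np.zeros_like(m); x0,y0,x1,y1=roi; q[y0:y1,x0:x1]=m[y0:y1,x0:x1]; m=q
    n,l,st,ce=cv2.connectedComponentsWithStats(m)
    return [(st[i,4],ce[i].round(1),st[i,:4]) for i in range(1,n) if st[i,4]>=amin]
E
python3 - <<'E'
from h import *
T=cv2.imread("pics/top0.png");S=cv2.imread("pics/scene0.png")
ct,cs=[imaging.get_calibration(n) for n in("top","scene")]
O=(5,130,80),(20,255,255);G=(45,80,40),(85,255,255);B=(0,0,0),(180,255,60);W=(0,0,150),(180,60,255);H=(0,90,30),(15,255,200)
for nm,c,rt,rs in(("or",O,(170,170,220,215),(435,280,465,305)),("gr",G,(270,160,315,195),(320,275,350,305)),("bl",B,(230,170,262,200),(378,284,405,308)),("head",W,(462,195,515,245),(130,198,172,256)),("handle",H,(465,220,510,320),(155,165,195,225)),("mat",B,(395,165,535,320),(90,180,250,290))):
    print(nm,blobs(T,*c,rt),blobs(S,*c,rs))
g=cv2.resize(T[165:325,395:535],None,fx=4,fy=4,interpolation=cv2.INTER_CUBIC)
cv2.imwrite("pics/ma.png",g[:600])
cv2.imwrite("pics/ne.png",cv2.resize(T[85:225,155:335],None,fx=4,fy=4,interpolation=cv2.INTER_CUBIC))
E
```

```text
or [(np.int32(166), array([194.3, 192.1]), array([187, 185,  15,  15], dtype=int32))] [(np.int32(180), array([448.8, 291.6]), array([442, 285,  15,  14], dtype=int32))]
gr [(np.int32(161), array([294. , 176.7]), array([287, 170,  15,  15], dtype=int32))] [(np.int32(186), array([334.8, 288.6]), array([327, 282,  16,  15], dtype=int32))]
bl [(np.int32(159), array([245.6, 185.9]), array([239, 179,  14,  15], dtype=int32))] [(np.int32(171), array([390.9, 296. ]), array([384, 289,  15,  14], dtype=int32))]
head [] [(np.int32(529), array([143.2, 208.4]), array([130, 198,  31,  22], dtype=int32))]
handle [(np.int32(1134), array([485.6, 271.8]), array([476, 232,  18,  80], dtype=int32))] [(np.int32(715), array([173.7, 193.1]), array([158, 171,  31,  51], dtype=int32))]
mat [(np.int32(10274), array([460.6, 240.7]), array([408, 174, 114, 137], dtype=int32))] [(np.int32(6817), array([176.1, 241.1]), array([ 96, 180, 148, 110], dtype=int32)), (np.int32(66), array([158.9, 195.1]), array([152, 188,  14,  14], dtype=int32))]
```

View pics/ma.png

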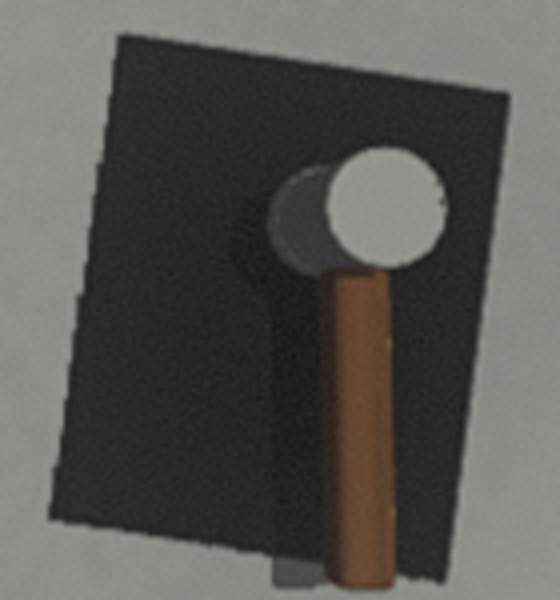

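View pics/ne.png

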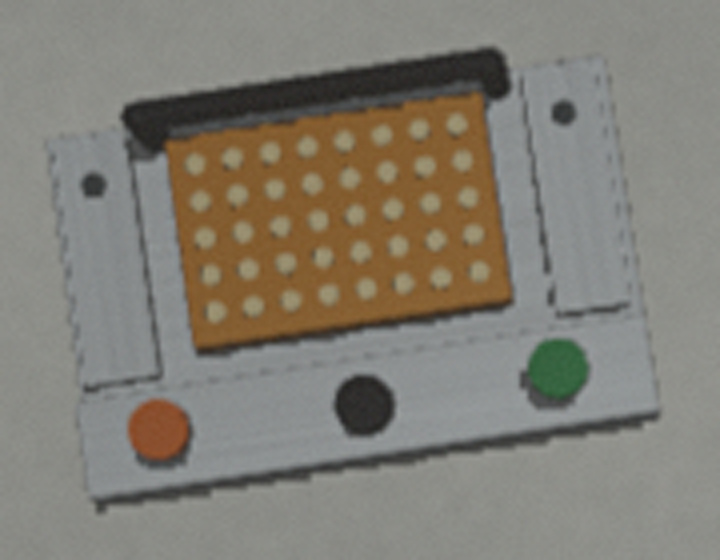

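Close-up: the mallet head's top circle is centred at about (491.5,217). The handle's top face runs from (485.5,234) to (487.2,311), and the orange cap is at (194.7,192.3).

Run:
```python
from h import *
T=cv2.imread("pics/top0.png");S=cv2.imread("pics/scene0.png")
ct,cs=[imaging.get_calibration(n) for n in("top","scene")]
for n,a,b,z in(("or",(194.5,192.2),(448.8,291.6),42),("gr",(294.,176.7),(334.8,288.6),42),("bl",(245.6,185.9),(390.9,296),30)):
    print(n,tri(ct,a,cs,b),onz(ct,a,z),onz(cs,b,z))
hd=onz(ct,(491.5,217),74); print("head",hd, tri(ct,(491.5,217),cs,(150,212)))
a=onz(ct,(485.5,233.75),50);b=onz(ct,(487.25,311.25),50);print(a,b,"len to end",np.linalg.norm((b-hd)[:2]),"yaw",np.degrees(np.arctan2(*(a-b)[[1,0]])),"yaw head-end",np.degrees(np.arctan2(*(hd-b)[[1,0]])))
# mat corners
for u in((425,174),(522,188.5),(408,295),(506,310)): print("mat",onz(ct,u,4).round())
print("cam",ray(ct,(0,0))[0],ray(cs,(0,0))[0])
# lines: head white in scene
g=cv2.resize(S[160:300,90:250],None,fx=4,fy=4,interpolation=cv2.INTER_CUBIC);cv2.imwrite("pics/mas.png",g)
```

```text
or (array([603.58395778, 142.45646682,  38.31420366]), np.float64(1.1701476626493457)) [603.01539895 141.99919488  42.        ] [607.22452002 141.22009759  42.        ]
gr (array([629.6687289 , -11.09115517,  37.72397477]), np.float64(0.7269671271736755)) [628.83484587 -10.9969582   42.        ] [633.51834789 -11.00766941  42.        ]
bl (array([616.37769777,  65.81994203,  25.49970174]), np.float64(0.8140327510054599)) [615.6148566   65.45481817  30.        ] [620.48447826  65.25758962  30.        ]
head [ 567.00343209 -301.63876228   74.        ] (array([ 566.82172906, -300.87123394,   71.43412514]), np.float64(3.3624119959639307))
[ 543.8444277 -301.6133929   50.       ] [ 428.06455298 -303.0677587    50.        ] len to end 138.94622758919644 yaw 0.7196815527571044 yaw head-end 0.5892704580968094
mat [ 643. -222.    4.]
mat [ 621. -378.    4.]
mat [ 447. -194.    4.]
mat [ 425. -350.    4.]
cam [505.44008229 -52.98083492 718.0254939 ] [1116.32821648   45.30116357  587.6933714 ]
```

View pics/mas.png

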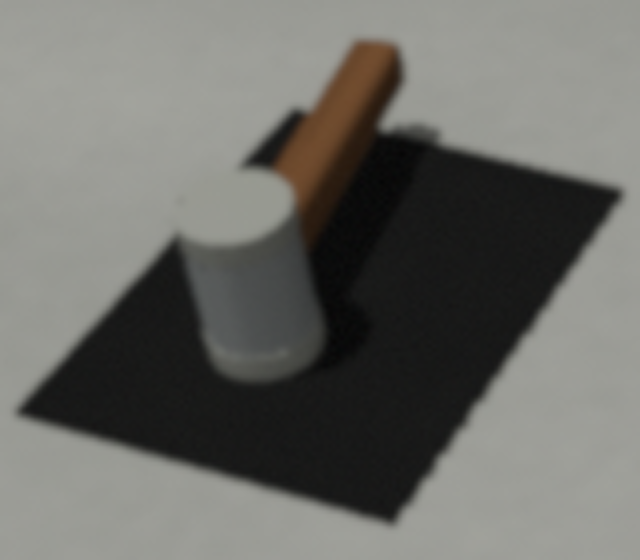

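The mallet head is at about (567,-301.5), its yaw is about 0.6°, and its handle points at the robot. Now I'll compute the hover above the handle, 45 mm from the head.

```bash
cat >> h.py <<'E'
def delta(p,yaw):
    s=state();R=s["ee_rot"];q=np.radians(yaw);
    Rt=np.array([[np.cos(q),np.sin(q),0],[np.sin(q),-np.cos(q),0],[0,0,-1.]])
    d=R.T@(np.array(p)-s["position"])/10; w=np.degrees(cv2.Rodrigues(R.T@Rt)[0].ravel())
    print("trans cm",d.round(2),"ang deg",w.round(2),"len",np.linalg.norm(d).round(1))
E
python3 - <<'E'
from h import *
delta((522,-301.8,120),0.6)
E
```

```text
trans cm [ 35.37 -16.07   9.8 ] ang deg [-0.13  0.03 23.46] len 40.1
```

```bash
python3 -m inch '{"translation":[[3.5,-1.6,1],[7,-3.2,2],[10.5,-4.8,3],[14,-6.4,4],[17.5,-8,5],[21,-9.6,6],[25,-11.4,7],[29,-13.2,8],[32.5,-14.8,9],[35.4,-16.1,9.8]],"angular":[[0,0,2],[0,0,5],[0,0,8],[0,0,11],[0,0,14],[0,0,17],[0,0,20],[0,0,23],[-0.1,0,23.5],[-0.1,0,23.5]],"jaw":[7,7,7,7,7,7,7,7,7,7]}' 55
python3 - <<'E'
from h import *
delta((522,-301.8,120),0.6)
cv2.imwrite("pics/w1.png",imaging.snapshot("wrist"));print(imaging.get_calibration("wrist"))
E
```

```text
clock: 0.93
position: [523.6, -298.4, 119.0]
ee_rot: [[1.0, 0.011, -0.001], [0.011, -1.0, 0.002], [-0.001, -0.002, -1.0]]
contact_force: [1.1, 1.3, 0.6]
finger_gap: 69.8
trans cm [-0.16  0.34 -0.1 ] ang deg [-0.1   0.06  0.03] len 0.4
{'vertical_fov': 59.90144230012066, 'cx': 320.9683492350838, 'cy': 235.41734585827837, 'rvec': array([-2.09601539,  2.04327074,  0.30656921]), 'tvec': array([-299.79535609,  495.65095645,  444.5304322 ])}
```

View pics/w1.png

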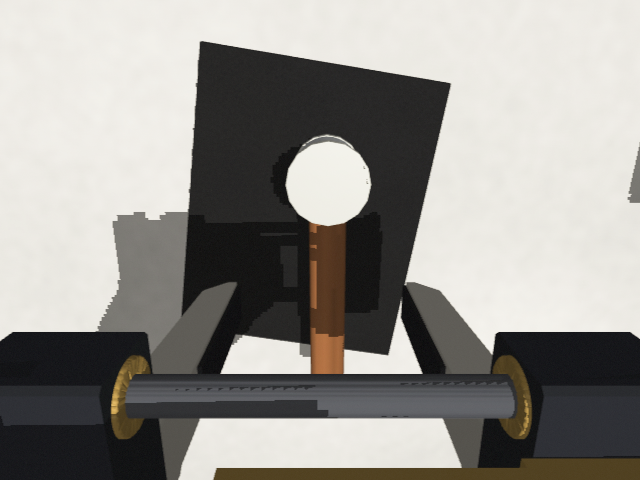

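The wrist view shows the head top centred at about (328,182). The handle is centred at about x=328, between the fingertips at (238,285) and (404,285).

Run:
```python
from h import *
c=imaging.get_calibration("wrist")
print(onz(c,(328.3,181.5),74)); 
W=cv2.imread("pics/w1.png")
hsv=cv2.cvtColor(W,cv2.COLOR_BGR2HSV)
for y in (235,260,290,320,345,365):
    m=np.where((hsv[y,290:370,1]>90)&(hsv[y,290:370,2]>40))[0]+290
    print(y,m.min(),m.max(),onz(c,((m.min()+m.max())/2,y),50).round(1),onz(c,(m.max(),y),50).round(1),onz(c,(m.min(),y),50).round(1))
for n in("top","scene"):print(n,proj(imaging.get_calibration(n),[[567,-301.5,74]]))
delta((522,-301.5,20),0.6)
```

```text
[ 575.09811868 -290.50996932   74.        ]
235 309 345 [ 540.  -290.9   50. ] [ 540.2 -301.4   50. ] [ 539.7 -280.5   50. ]
260 309 345 [ 524.5 -291.4   50. ] [ 524.8 -302.    50. ] [ 524.2 -280.7   50. ]
290 309 344 [ 505.2 -291.6   50. ] [ 505.5 -302.2   50. ] [ 504.9 -281.    50. ]
320 310 344 [ 485.1 -292.5   50. ] [ 485.4 -303.    50. ] [ 484.8 -281.9   50. ]
345 311 344 [ 467.6 -293.3   50. ] [ 467.9 -303.7   50. ] [ 467.3 -282.9   50. ]
365 311 342 [ 453.  -293.1   50. ] [ 453.4 -303.    50. ] [ 452.7 -283.1   50. ]
top [[491.40447491 217.00122303]]
scene [[148.04844858 210.37782192]]
trans cm [-0.82  1.41  9.68] ang deg [-0.59 -0.1   0.78] len 9.8
```

The arm was still moving when that picture was taken. Allowing for that shift, the wrist view agrees with the top view, with the head at about (568,-301). I'll settle part-way down first.

```bash
python3 -m inch '{"translation":[[-0.4,0.7,0.5],[-0.8,1.4,1],[-0.8,1.4,2],[-0.8,1.4,3],[-0.8,1.4,4],[-0.8,1.4,4],[-0.8,1.4,4],[-0.8,1.4,4],[-0.8,1.4,4],[-0.8,1.4,4]],"angular":[[-0.6,-0.1,0.8],[-0.6,-0.1,0.8],[-0.6,-0.1,0.8],[-0.6,-0.1,0.8],[-0.6,-0.1,0.8],[-0.6,-0.1,0.8],[-0.6,-0.1,0.8],[-0.6,-0.1,0.8],[-0.6,-0.1,0.8],[-0.6,-0.1,0.8]],"jaw":[7,7,7,7,7,7,7,7,7,7]}' 55
python3 - <<'E'
from h import *
c=imaging.get_calibration("wrist")
im=imaging.snapshot("wrist");cv2.imwrite("pics/w2.png",im)
c2=imaging.get_calibration("wrist");print(c["tvec"]-c2["tvec"])
hsv=cv2.cvtColor(im,cv2.COLOR_BGR2HSV)
for y in (260,290,320,345):
    m=np.where((hsv[y,270:390,1]>90)&(hsv[y,270:390,2]>40))[0]+270
    if len(m): print(y,m.min(),m.max(),onz(c,((m.min()+m.max())/2,y),50).round(1))
delta((522,-301.5,20),0.6)
E
```

```text
clock: 1.82
position: [522.5, -302.2, 77.4]
ee_rot: [[1.0, 0.01, 0.001], [0.01, -1.0, -0.001], [0.001, 0.001, -1.0]]
contact_force: [0.0, 0.1, -0.1]
finger_gap: 70.2
[-0.03971415  0.07590891 -0.01783789]
260 299 342 [ 531.5 -302.1   50. ]
290 299 341 [ 515.5 -302.    50. ]
320 300 341 [ 498.7 -302.4   50. ]
345 300 341 [ 484.2 -302.5   50. ]
trans cm [-0.05 -0.07  5.74] ang deg [ 0.04 -0.06 -0.01] len 5.7
```

View pics/w2.png

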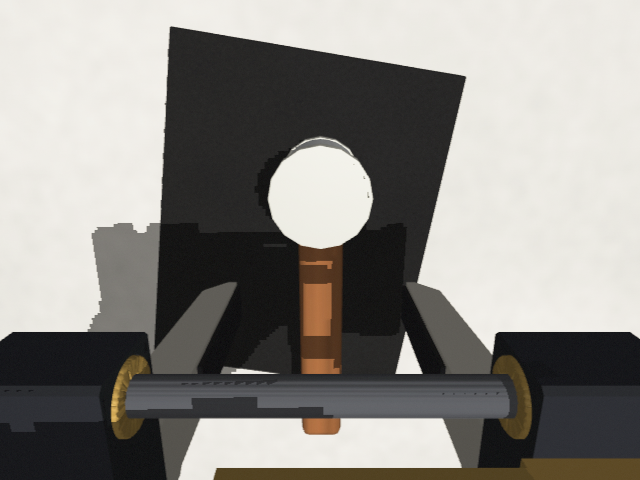

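The head top is at (320.5,197), and the handle is centred between the fingers at y≈-302. Now I'll descend, then grip.

```bash
python3 - <<'E'
from h import *
print(onz(imaging.get_calibration("wrist"),(320.5,197),74))
E
python3 -m inch '{"translation":[[0,0,1],[0,0,2],[0,0,3],[0,0,4],[0,0,5],[0,0,5.7],[0,0,5.7],[0,0,5.7],[0,0,5.7],[0,0,5.7]],"angular":[[0,0,0],[0,0,0],[0,0,0],[0,0,0],[0,0,0],[0,0,0],[0,0,0],[0,0,0],[0,0,0],[0,0,0]],"jaw":[7,7,7,7,7,7,7,6,4,2.5]}' 58
```

```text
[ 567.73531524 -301.6107484    74.        ]
clock: 2.7
position: [523.0, -302.5, 20.9]
ee_rot: [[1.0, 0.01, 0.002], [0.01, -1.0, -0.001], [0.002, 0.001, -1.0]]
contact_force: [-0.1, -1.6, 0.9]
finger_gap: 54.5
```

```bash
python3 -m inch '{"translation":[[0,0,0],[0,0,0],[0,0,0],[0,0,0],[0,0,0],[0,0,0],[0,0,0],[0,0,0],[0,0,0],[0,0,0]],"angular":[[0,0,0],[0,0,0],[0,0,0],[0,0,0],[0,0,0],[0,0,0],[0,0,0],[0,0,0],[0,0,0],[0,0,0]],"jaw":[2,1.5,1,0.5,0.5,0.5,0.5,0.5,0.5,0.5]}' 58
```

```text
clock: 3.53
position: [523.0, -302.4, 21.1]
ee_rot: [[1.0, 0.01, 0.002], [0.01, -1.0, -0.001], [0.002, 0.001, -1.0]]
contact_force: [-0.2, 0.5, 1.4]
finger_gap: 21.8
```

The handle is gripped (gap 21.8 mm). The lower face is about 17 mm below the TCP and the head is 44.5 mm ahead. Lifting.

```bash
python3 -m inch '{"translation":[[0,0,-0.5],[0,0,-1.5],[0,0,-3],[0,0,-4.5],[0,0,-6],[0,0,-7.5],[0,0,-9],[0,0,-10],[0,0,-10],[0,0,-10]],"angular":[[0,0,0],[0,0,0],[0,0,0],[0,0,0],[0,0,0],[0,0,0],[0,0,0],[0,0,0],[0,0,0],[0,0,0]],"jaw":[0.5,0.5,0.5,0.5,0.5,0.5,0.5,0.5,0.5,0.5]}' 58
python3 - <<'E'
from h import *
cv2.imwrite("pics/s3.png",imaging.snapshot("scene")[100:400,50:500])
s=state();print(s["position"],s["contact_force"],s["wrist_torque"],s["finger_gap"])
# head axis 44.5 ahead along tool x; want head at orange - 8mm
delta((597.1-44.5,140.3,121),0.6)
E
```

```text
clock: 4.37
position: [522.7, -302.3, 121.4]
ee_rot: [[1.0, 0.01, 0.003], [0.01, -1.0, -0.001], [0.003, 0.001, -1.0]]
contact_force: [-0.4, -0.1, -2.3]
finger_gap: 21.7
[ 522.09637155 -301.91135534  120.47594438] [-0.38787942 -0.0587806  -2.75600453] [0.06803953 0.14111391 0.06013544] 21.816325910662567
trans cm [  3.51 -44.19  -0.07] ang deg [ 0.02 -0.05 -0.01] len 44.3
```

View pics/s3.png

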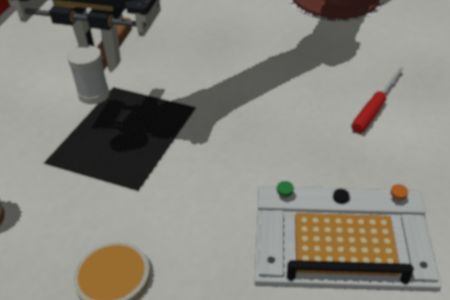

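The mallet is off the mat and hanging level. Now I'll carry it across at a face height of about 103 mm.

```bash
python3 -m inch '{"translation":[[0.2,-1,0],[0.4,-3,0],[0.6,-6,0],[0.9,-9,0],[1.2,-12,0],[1.5,-15,0],[1.7,-18,0],[2,-21,0],[2.2,-23,0],[2.3,-24,0]],"angular":[[0,0,0],[0,0,0],[0,0,0],[0,0,0],[0,0,0],[0,0,0],[0,0,0],[0,0,0],[0,0,0],[0,0,0]],"jaw":[0.5,0.5,0.5,0.5,0.5,0.5,0.5,0.5,0.5,0.5]}' 58
python3 - <<'E'
from h import *
delta((597.1-44.5,140.3,120),0.6)
E
```

```text
clock: 5.25
position: [542.0, -55.8, 119.3]
ee_rot: [[1.0, 0.017, -0.002], [0.017, -1.0, 0.003], [-0.002, -0.003, -1.0]]
contact_force: [-0.3, 1.2, -3.9]
finger_gap: 21.4
trans cm [  1.39 -19.59  -0.  ] ang deg [-0.18  0.09  0.38] len 19.6
```

```bash
python3 -m inch '{"translation":[[0.1,-2,0],[0.4,-5,0],[0.7,-8,0],[0.9,-11,0],[1.1,-14,0],[1.3,-16.5,0],[1.4,-18.5,0],[1.4,-19.6,0],[1.4,-19.6,0],[1.4,-19.6,0]],"angular":[[0,0,0.4],[0,0,0.4],[-0.2,0.1,0.4],[-0.2,0.1,0.4],[-0.2,0.1,0.4],[-0.2,0.1,0.4],[-0.2,0.1,0.4],[-0.2,0.1,0.4],[-0.2,0.1,0.4],[-0.2,0.1,0.4]],"jaw":[0.5,0.5,0.5,0.5,0.5,0.5,0.5,0.5,0.5,0.5]}' 58
python3 - <<'E'
from h import *
delta((597.1-44.5,140.3,85),0.6)
E
```

```text
clock: 6.08
position: [552.3, 139.3, 119.5]
ee_rot: [[1.0, 0.01, -0.001], [0.01, -1.0, -0.002], [-0.001, 0.002, -1.0]]
contact_force: [-0.3, -0.7, -4.0]
finger_gap: 21.4
trans cm [ 0.03 -0.11  3.45] ang deg [ 0.11  0.05 -0.04] len 3.4
```

```bash
python3 -m inch '{"translation":[[0,-0.1,0.7],[0,-0.1,1.4],[0,-0.1,2.1],[0,-0.1,2.8],[0,-0.1,3.6],[0,-0.1,4.2],[0,-0.1,4.2],[0,-0.1,4.2],[0,-0.1,4.2],[0,-0.1,4.2]],"angular":[[0.1,0,0],[0.1,0,0],[0.1,0,0],[0.1,0,0],[0.1,0,0],[0.1,0,0],[0.1,0,0],[0.1,0,0],[0.1,0,0],[0.1,0,0]],"jaw":[0.5,0.5,0.5,0.5,0.5,0.5,0.5,0.5,0.5,0.5]}' 58
python3 - <<'E'
from h import *
c=imaging.get_calibration("wrist")
cv2.imwrite("pics/w4.png",imaging.snapshot("wrist"))
cv2.imwrite("pics/s4.png",cv2.resize(imaging.snapshot("scene")[200:400,280:520],None,fx=3,fy=3,interpolation=cv2.INTER_CUBIC))
cv2.imwrite("pics/t4.png",cv2.resize(imaging.snapshot("top")[60:260,120:360],None,fx=3,fy=3,interpolation=cv2.INTER_CUBIC))
E
```

```text
clock: 6.92
position: [552.7, 140.3, 77.9]
ee_rot: [[1.0, 0.01, 0.0], [0.01, -1.0, 0.0], [0.0, -0.0, -1.0]]
contact_force: [0.0, 0.5, -3.5]
finger_gap: 21.7
```

View pics/w4.png

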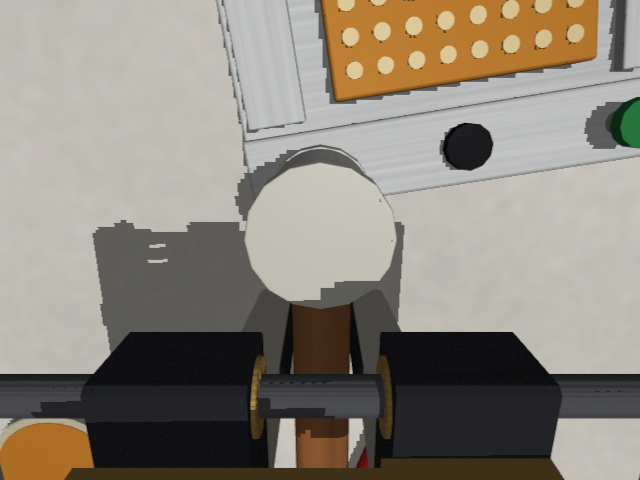

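View pics/s4.png

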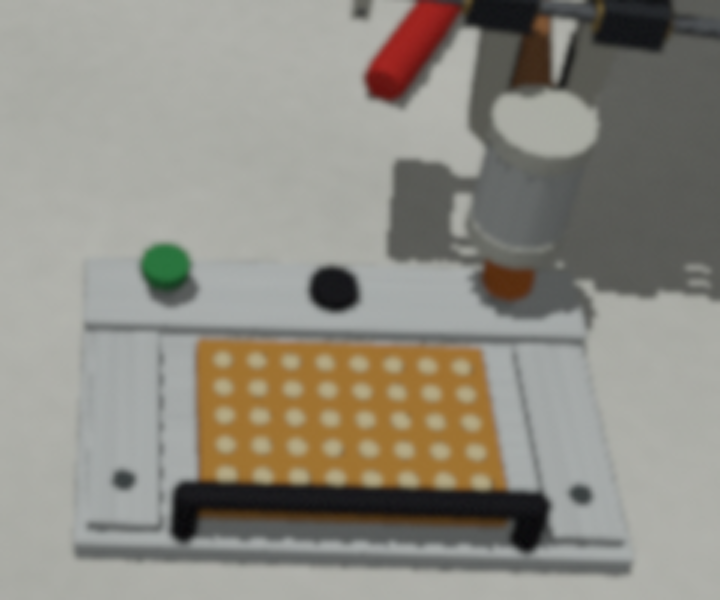

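View pics/t4.png

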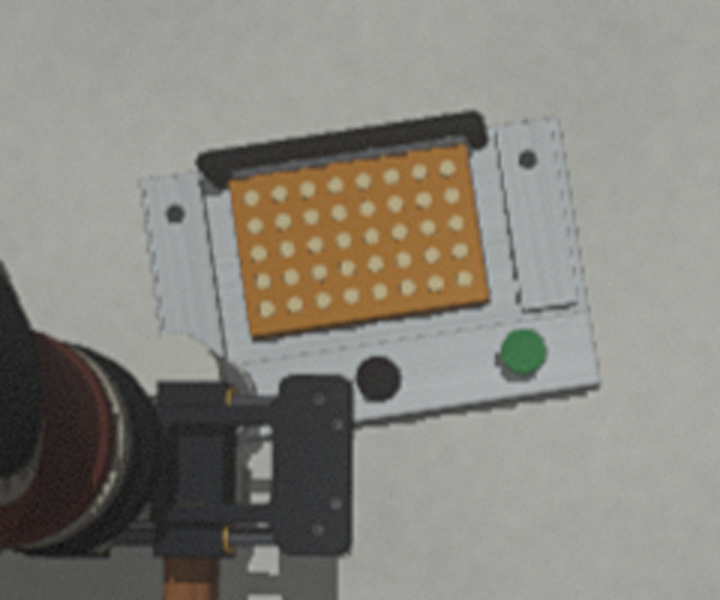

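In the scene view the head hovers just above and in front of the orange cap. The face's near edge is at crop (512,267) and the cap is at (508,285). I'll check this by projection.

Run:
```python
from h import *
cs=imaging.get_calibration("scene");s=state();p=s["position"];R=s["ee_rot"]
h=p+R[:,0]*44.5; f=h+[0,0,-17.1];print("head face",f)
a=np.linspace(0,2*np.pi,40)
cr=lambda c,r,z:np.stack([c[0]+r*np.cos(a),c[1]+r*np.sin(a),0*a+z],1)
im=cv2.imread("pics/s4.png")
for C,col in((cr(f,22,f[2]),(0,0,255)),(cr(f,22,f[2]+70),(0,0,255)),(cr((605,141.6),12,42),(255,0,255)),(cr((631,-11),12,42),(255,0,255))):
    q=((proj(cs,C)-[280,200]+.5)*3).astype(np.int32); cv2.polylines(im,[q.reshape(-1,1,2)],True,col,1)
cv2.imwrite("pics/s4o.png",im)
cw=imaging.get_calibration("wrist");im=cv2.imread("pics/w4.png")
q=proj(cw,cr(f,22,f[2]+70)).astype(np.int32);cv2.polylines(im,[q.reshape(-1,1,2)],True,(0,0,255),1)
for g,z in(((631,-11),42),((617.5,65.4),30)):
    q=proj(cw,cr(g,12,z)).astype(np.int32);cv2.polylines(im,[q.reshape(-1,1,2)],True,(255,0,255),1)
print("black",onz(cw,(468,146.5),30))
cv2.imwrite("pics/w4o.png",im)
```

```text
head face [597.00762952 140.75512593  60.7733813 ]
black [615.379013    66.86798471  30.        ]
```

View pics/s4o.png

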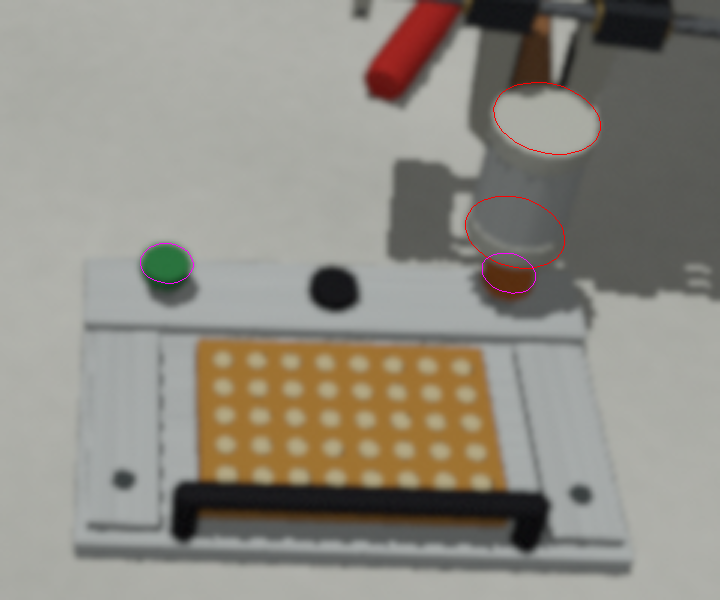

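View pics/w4o.png

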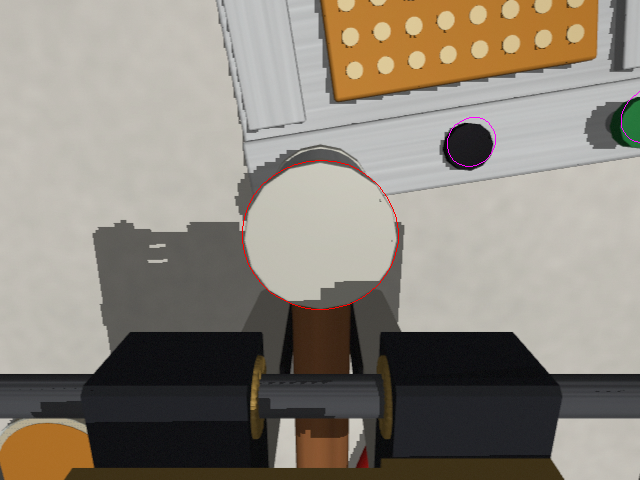

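The predicted mallet outline fits the picture. The wrist view puts the pins about 2 mm nearer the robot, so I'll shift back 2 mm and press down.

```bash
python3 -m inch '{"translation":[[-0.1,0,0.4],[-0.2,0,0.8],[-0.2,0,1.2],[-0.2,0,1.6],[-0.2,0,1.9],[-0.2,0,2.1],[-0.2,0,2.3],[-0.2,0,2.5],[-0.2,0,2.7],[-0.2,0,2.9]],"angular":[[0,0,0],[0,0,0],[0,0,0],[0,0,0],[0,0,0],[0,0,0],[0,0,0],[0,0,0],[0,0,0],[0,0,0]],"jaw":[0.5,0.5,0.5,0.5,0.5,0.5,0.5,0.5,0.5,0.5]}' 58
```

```text
clock: 7.9
position: [550.0, 140.3, 48.8]
ee_rot: [[1.0, 0.01, -0.001], [0.01, -1.0, 0.0], [-0.001, -0.0, -1.0]]
contact_force: [-3.3, -0.9, 2.5]
finger_gap: 21.7
```

The pin is resisting with about 6.4 N and the face is at about 32 mm. I'll carry on down to the stop.

```bash
python3 -m inch '{"translation":[[0,0,0.03],[0,0,0.06],[0,0,0.1],[0,0,0.14],[0,0,0.18],[0,0,0.22],[0,0,0.25],[0,0,0.25],[0,0,0.25],[0,0,0.25]],"angular":[[0,0,0],[0,0,0],[0,0,0],[0,0,0],[0,0,0],[0,0,0],[0,0,0],[0,0,0],[0,0,0],[0,0,0]],"jaw":[0.5,0.5,0.5,0.5,0.5,0.5,0.5,0.5,0.5,0.5]}' 58
```

```text
clock: 8.73
position: [549.9, 140.3, 46.9]
ee_rot: [[1.0, 0.01, -0.001], [0.01, -1.0, 0.0], [-0.001, -0.0, -1.0]]
contact_force: [-4.0, -1.3, 6.7]
finger_gap: 21.6
```

```bash
python3 -m inch '{"translation":[[0,0,0.05],[0,0,0.1],[0,0,0.15],[0,0,0.2],[0,0,0.25],[0,0,0.3],[0,0,0.3],[0,0,0.3],[0,0,0.3],[0,0,0.3]],"angular":[[0,0,0],[0,0,0],[0,0,0],[0,0,0],[0,0,0],[0,0,0],[0,0,0],[0,0,0],[0,0,0],[0,0,0]],"jaw":[0.5,0.5,0.5,0.5,0.5,0.5,0.5,0.5,0.5,0.5]}' 58
python3 - <<'E'
from h import *
cv2.imwrite("pics/s5.png",cv2.resize(imaging.snapshot("scene")[200:400,280:520],None,fx=3,fy=3,interpolation=cv2.INTER_CUBIC))
E
```

```text
clock: 9.57
position: [549.7, 140.3, 46.4]
ee_rot: [[1.0, 0.01, -0.001], [0.01, -1.0, 0.001], [-0.001, -0.001, -1.0]]
contact_force: [-8.5, -1.1, 17.4]
finger_gap: 21.6
```

View pics/s5.png

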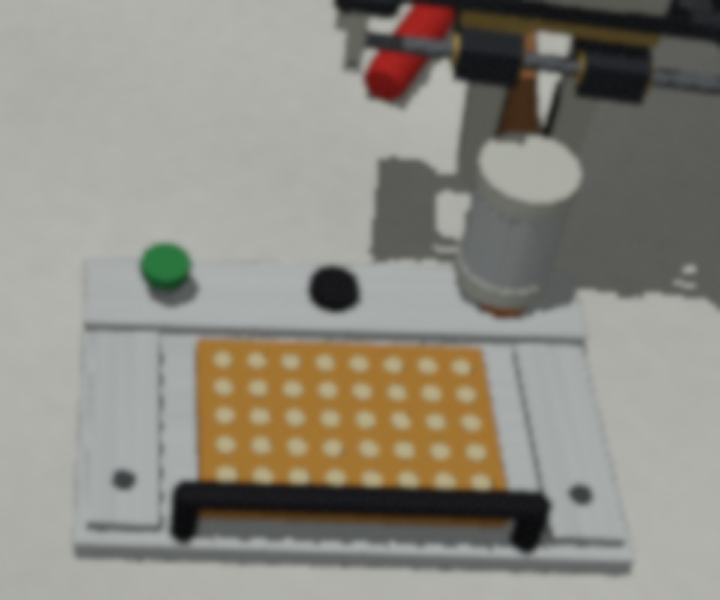

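The force rose to about 21 N with almost no further travel, so the pin is on its hard stop. I'll lift and check.

```bash
python3 -m inch '{"translation":[[0,0,-0.3],[0,0,-0.8],[0,0,-2],[0,0,-3.5],[-1,0,-5],[-2,0,-6],[-3,0,-7],[-4,1,-7.4],[-4,1,-7.4],[-4,1,-7.4]],"angular":[[0,0,0],[0,0,0],[0,0,0],[0,0,0],[0,0,0],[0,0,0],[0,0,0],[0,0,0],[0,0,0],[0,0,0]],"jaw":[0.5,0.5,0.5,0.5,0.5,0.5,0.5,0.5,0.5,0.5]}' 58
python3 - <<'E'
from h import *
c=imaging.get_calibration("wrist")
cv2.imwrite("pics/w6.png",imaging.snapshot("wrist"))
im=imaging.snapshot("scene");cv2.imwrite("pics/s6f.png",im)
cv2.imwrite("pics/s6.png",cv2.resize(im[200:400,280:520],None,fx=3,fy=3,interpolation=cv2.INTER_CUBIC))
O=(5,130,80),(20,255,255);G=(45,80,40),(85,255,255);B=(0,0,0),(180,255,60)
for nm,q,rs in(("or",O,(435,275,470,310)),("gr",G,(320,275,350,305)),("bl",B,(378,284,405,308))): print(nm,blobs(im,*q,rs))
cs=imaging.get_calibration("scene");print(proj(cs,[[605,141.6,42],[605,141.6,30]]))
E
```

```text
clock: 10.45
position: [510.3, 129.4, 120.2]
ee_rot: [[1.0, 0.009, 0.0], [0.009, -1.0, 0.001], [0.0, -0.001, -1.0]]
contact_force: [0.1, -0.2, -3.5]
finger_gap: 21.8
or [(np.int32(169), array([447.1, 297.4]), array([440, 291,  15,  14], dtype=int32))]
gr [(np.int32(185), array([334.8, 288.6]), array([327, 282,  16,  15], dtype=int32))]
bl [(np.int32(163), array([390.9, 296. ]), array([384, 290,  15,  13], dtype=int32))]
[[449.10130541 290.43184151]
 [447.45295291 296.23613355]]
```

View pics/s6.png

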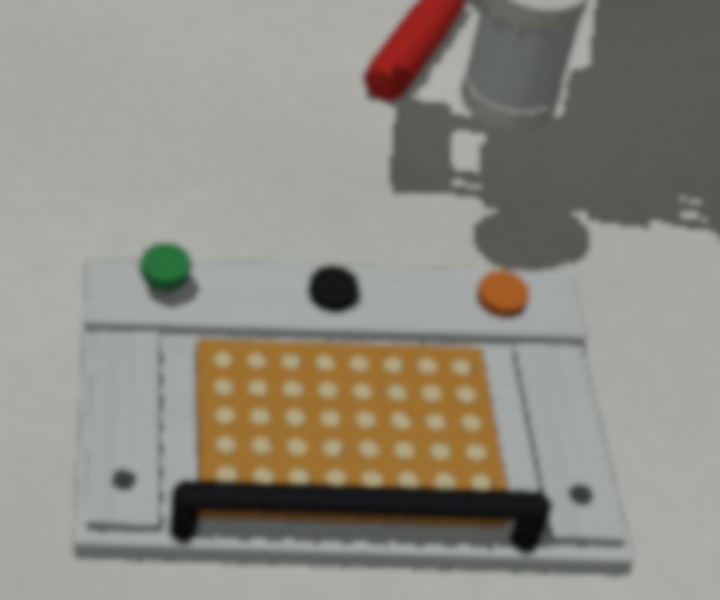

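View pics/w6.png

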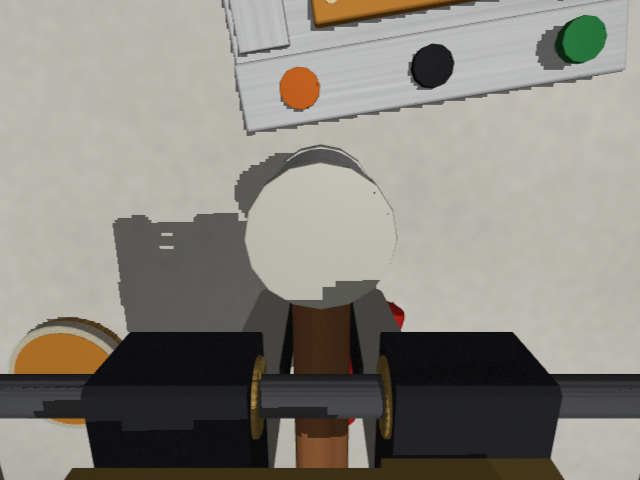

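The orange cap has moved from (448.8,291.6) to (447.1,297.4), about 12 mm down and flush with the rim. Green is unchanged at (334.8,288.6), and the mallet is still level in the grip. Now I'll carry it back.

```bash
python3 -m inch '{"translation":[[0,1,0],[0,3,0],[0,6,0],[0,9,0],[0,12,0],[0,15,0],[0,18,0],[0,21,0],[0,23,0],[0,24,0]],"angular":[[0,0,0],[0,0,0],[0,0,0],[0,0,0],[0,0,0],[0,0,0],[0,0,0],[0,0,0],[0,0,0],[0,0,0]],"jaw":[0.5,0.5,0.5,0.5,0.5,0.5,0.5,0.5,0.5,0.5]}' 58
python3 - <<'E'
from h import *
delta((520,-300,120),0.6)
E
```

```text
clock: 11.38
position: [512.8, -115.1, 119.2]
ee_rot: [[1.0, 0.003, 0.0], [0.003, -1.0, -0.002], [0.0, 0.002, -1.0]]
contact_force: [-0.4, -1.1, -3.2]
finger_gap: 21.7
trans cm [ 0.65 18.49 -0.04] ang deg [ 0.12  0.   -0.4 ] len 18.5
```

```bash
python3 -m inch '{"translation":[[0.1,2,0],[0.3,5,0],[0.5,8,0],[0.6,11,0],[0.6,14,0],[0.6,16.5,0],[0.6,18,0],[0.6,18.5,0],[0.6,18.5,0],[0.6,18.5,0]],"angular":[[0,0,0],[0,0,-0.2],[0.1,0,-0.4],[0.1,0,-0.4],[0.1,0,-0.4],[0.1,0,-0.4],[0.1,0,-0.4],[0.1,0,-0.4],[0.1,0,-0.4],[0.1,0,-0.4]],"jaw":[0.5,0.5,0.5,0.5,0.5,0.5,0.5,0.5,0.5,0.5]}' 58
python3 - <<'E'
from h import *
delta((520,-300,24),0.6)
E
```

```text
clock: 12.22
position: [519.9, -297.6, 119.1]
ee_rot: [[1.0, 0.013, -0.001], [0.013, -1.0, 0.002], [-0.001, -0.002, -1.0]]
contact_force: [1.4, 0.9, -3.2]
finger_gap: 21.4
trans cm [0.01 0.27 9.51] ang deg [-0.14  0.03  0.14] len 9.5
```

```bash
python3 -m inch '{"translation":[[0,0.2,0.7],[0,0.2,2],[0,0.2,3.5],[0,0.2,5],[0,0.2,6.5],[0,0.2,7.8],[0,0.2,8.8],[0,0.2,9.2],[0,0.2,9.2],[0,0.2,9.2]],"angular":[[0,0,0],[-0.1,0,0.1],[-0.1,0,0.1],[-0.1,0,0.1],[-0.1,0,0.1],[-0.1,0,0.1],[-0.1,0,0.1],[-0.1,0,0.1],[-0.1,0,0.1],[-0.1,0,0.1]],"jaw":[0.5,0.5,0.5,0.5,0.5,0.5,0.5,0.5,0.5,0.5]}' 58
```

```text
clock: 13.05
position: [520.4, -298.9, 27.3]
ee_rot: [[1.0, 0.012, -0.0], [0.012, -1.0, 0.001], [-0.0, -0.001, -1.0]]
contact_force: [1.1, 0.7, -3.4]
finger_gap: 21.6
```

```bash
python3 -m inch '{"translation":[[0,0,0.1],[0,0,0.2],[0,0,0.3],[0,0,0.4],[0,0,0.5],[0,0,0.58],[0,0,0.62],[0,0,0.65],[0,0,0.65],[0,0,0.65]],"angular":[[0,0,0],[0,0,0],[0,0,0],[0,0,0],[0,0,0],[0,0,0],[0,0,0],[0,0,0],[0,0,0],[0,0,0]],"jaw":[0.5,0.5,0.5,0.5,0.5,0.5,0.5,0.5,0.5,0.5]}' 58
```

```text
clock: 13.88
position: [520.2, -298.9, 21.1]
ee_rot: [[1.0, 0.012, -0.0], [0.012, -1.0, 0.001], [-0.0, -0.001, -1.0]]
contact_force: [-1.9, 0.5, 0.5]
finger_gap: 21.7
```

The mallet is resting on the mat, with its weight off the wrist. Opening.

```bash
python3 -m inch '{"translation":[[0,0,0],[0,0,0],[0,0,0],[0,0,0],[0,0,0],[0,0,0],[0,0,0],[0,0,0],[0,0,0],[0,0,0]],"angular":[[0,0,0],[0,0,0],[0,0,0],[0,0,0],[0,0,0],[0,0,0],[0,0,0],[0,0,0],[0,0,0],[0,0,0]],"jaw":[2.4,2.6,3,3.4,4,4.6,5.2,5.8,6.4,7]}'
python3 - <<'E'
from h import *
cv2.imwrite("pics/w7.png",imaging.snapshot("wrist"))
E
```

```text
clock: 14.72
position: [520.2, -298.9, 21.1]
ee_rot: [[1.0, 0.012, -0.0], [0.012, -1.0, 0.001], [-0.0, -0.001, -1.0]]
contact_force: [-0.2, 0.3, -0.1]
finger_gap: 65.9
```

View pics/w7.png

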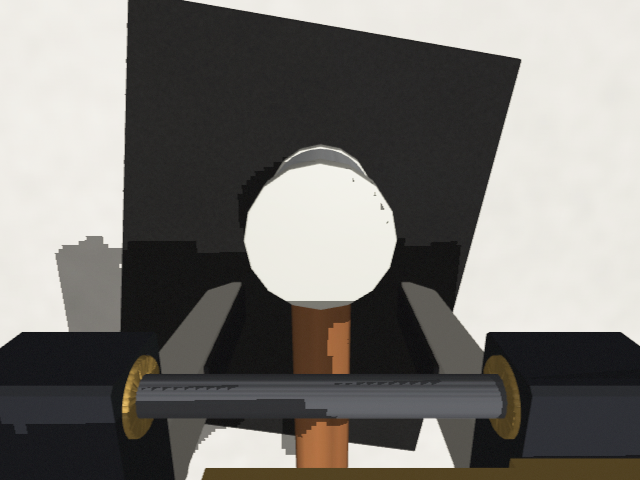

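The fingers are open and clear of the handle on both sides, and the head stands upright on the mat at (320,237). I'll retreat straight up.

```bash
python3 -m inch '{"translation":[[0,0,-0.5],[0,0,-1.5],[0,0,-3],[0,0,-5],[0,0,-7.5],[0,0,-10],[0,0,-13],[0,0,-15],[0,0,-15],[0,0,-15]],"angular":[[0,0,0],[0,0,0],[0,0,0],[0,0,0],[0,0,0],[0,0,0],[0,0,0],[0,0,0],[0,0,0],[0,0,0]],"jaw":[7,7,7,7,7,7,7,7,7,7]}'
python3 - <<'E'
from h import *
S=imaging.snapshot("scene");T=imaging.snapshot("top")
cv2.imwrite("pics/s8.png",S);cv2.imwrite("pics/t8.png",T)
O=(5,130,80),(20,255,255);G=(45,80,40),(85,255,255)
print(blobs(S,*O,(435,275,470,310)),blobs(S,*G,(320,275,350,305)),blobs(T,*O,(170,170,220,215)),blobs(T,*G,(270,160,315,195)))
print(state()["contact_force"])
E
```

```text
clock: 15.6
position: [520.9, -299.4, 173.2]
ee_rot: [[1.0, 0.012, 0.003], [0.012, -1.0, -0.001], [0.003, 0.001, -1.0]]
contact_force: [0.4, -0.2, 0.9]
finger_gap: 69.9
[(np.int32(170), array([447.2, 297.4]), array([440, 291,  16,  14], dtype=int32))] [(np.int32(185), array([334.8, 288.6]), array([327, 282,  16,  15], dtype=int32))] [(np.int32(158), array([196.5, 193.3]), array([190, 187,  14,  14], dtype=int32))] [(np.int32(162), array([294. , 176.7]), array([287, 170,  15,  15], dtype=int32))]
[ 0.18637887 -0.63729903 -0.51924498]
```

View pics/s8.png

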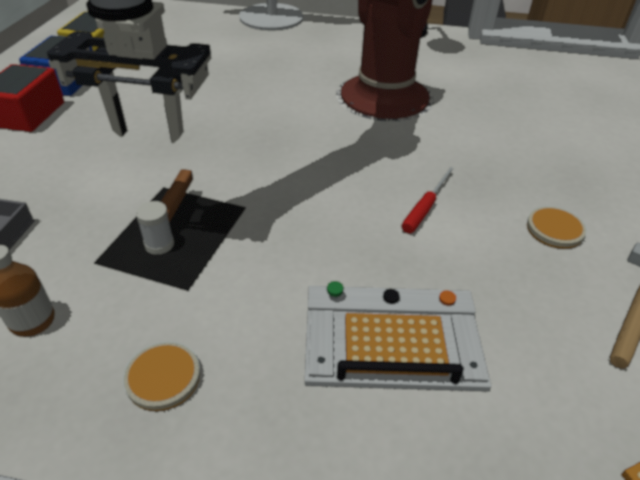

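The scene shows the mallet upright on the mat at (155,228) with the gripper clear, the orange cap at (447,297) and green unchanged. I'll compare heights once more before handing in.

Run:
```python
from h import *
ct,cs=[imaging.get_calibration(n) for n in("top","scene")]
print(tri(ct,(196.5,193.3),cs,(447.2,297.4)),"black was z 25.5")
s=state();print(abs(s["qvel"]).max())
r.hand_in()
```

```text
(array([603.6137423 , 142.60598974,  26.3192981 ]), np.float64(1.3670692297428637)) black was z 25.5
0.020850199446736068
the job is handed in; nothing more can be done
```

The orange pin is fully home, and the mallet is back standing on the dark mat, released. The job was handed in at about 16 s of the 48 s allowed.

I gripped the mallet's handle about 45 mm from the head at 58 N and pressed the pin down with the mallet face. It met its hard stop at about 21 N, well under the limits.

**Last checks:**
- **Orange pin:** it went down about 12 mm. Its triangulated height reads 26.3 mm. The fixed black pin, which is really at 30 mm, reads 25.5 mm in the same views. So there is a bias of about -4 mm between the two cameras, and the true height is about 30–31 mm.
- **Green pin:** its position in both camera views did not change, so it is still standing.
- **Mallet:** it is upright with its head on the mat. The gripper is open, about 150 mm above where it let go, and the wrist force is near zero.

The first wrist picture disagreed with the top view by about 10 mm because the arm was still moving. A second picture taken at rest agreed.

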